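# Start the honing machine at fast speed

### The arm

A 6-joint arm with a two-finger parallel gripper is mounted at the origin on the work surface. World frame = base frame: x ahead of the robot, y to its left, z up, the work surface at z = 0. Lengths are in m, angles in rad, forces in N, time in s.
With the tool pointing down it reaches from about 0.3 to 0.825 m from the base axis. Payload 5.4 kg.
Tool frame: the origin (TCP) lies between the finger pads; the fingertips stand 11 mm ahead of it and the grasp point (between the pads) lies 8 mm behind it; y points along the fingers, z is the direction in which the jaws open and shut, and the axes are right-handed (so a half turn about y gives the same grasp; the last joint's range is limited). The gripper opens to 92 mm and grips with 3 to 60 N. Pads are 20 mm wide; open, the fingers measure 128 mm over their backs; the gripper's body (75 mm by 189 mm) begins 69 mm behind the grasp point.
Start: joints at [1.047, 0.158, 1.597, -0, 1.386, -0.21], TCP at [0.177, 0.547, 0.202] pointing down, gripper open.
Joint ranges: [-2.91, 2.91], [-0.94, 2.29], [0.18, 2.7], [-1.29, 4.43], [0.17, 2.64], [-3, 3]. Speed limits (rad/s): [2.57, 2.57, 3.14, 3.14, 3.14, 3.14].

### API

Orientations are given as a unit quaternion [x, y, z, w].
In Python, from bench import get_state, snapshot, camera_params, ticket gives the robot as it stands.
- The arm moves only by the tool step_arm, never from a script. Its argument "commands" is one flat list of numbers, 7 for each row, row after row: the finger opening in mm, from 0 to 91.9, then the shift along the tool's x, y, z in units of 30 mm (1.0 is 30 mm), then the turn, a rotation vector about the tool's x, y, z in units of 6 degrees (1.0 is 6 degrees). A call has 1 to 12 rows; each row shifts and turns the pose as measured when the row begins, along the tool's axes as they then stand; what a row does not reach is not made up. A row lasts 1/10 s, in which the tool goes at most 50 mm and 8.59 degrees, less where a joint would pass 70% of its speed; a pose out of reach is approached as far as the arm can. A call is refused whole if a number of a shift passes 1 or a number of a turn 1, either way. A call with a gripper value outside its range is refused whole. The fingers move at their own pace and stop on an object; the grip force is fixed at half the most. Time passes only in rows, so rows that do not move let the fingers close. It gives the time, the measured TCP pose, the force and the opening at its end, in the units of the state.
- get_state(): the state, without advancing time (a new reading comes with each control period).
- snapshot(name): name is "side" or "top" or "wrist"; returns the picture (384x512x3 uint8, red, green, blue); there is no depth.
- camera_params(name): a dict with "camera_matrix" (3x3 intrinsics, pixels), "k1" (the pictures are not rectified: a ray, as slopes to the right and down, at radius r is drawn at 1 + k1 r^2 times it, then the intrinsics apply), "T" (4x4, takes a point from camera to world coordinates); the wrist camera has in their place "T_tool_cam" (4x4, takes a point from camera to tool coordinates, whose origin is the TCP and whose axes are the tool frame's). Camera axes: x right, y up, looking along -z (the intrinsics and any distortion apply to the point x, -y, -z); pixel columns grow to the right and rows downward; lengths in m; the calibration is good to about 2 mm. A picture is of the moment at which its call begins: read the wrist's pose just before it. camera_params takes no time and is no camera call.
- ticket.hand_in(): hands the job in, once; it reports no verdict.
The state is a dict: "clock": time; "qpos": joint angles; "qvel": joint speeds; "joint_torque": joint torques, N m; "tcp_pos": TCP position; "ee_rot": TCP orientation; "force": force on the tool from outside, world axes, zero at the start; "moment": the same for the moment, N m; "finger_gap": finger opening in m.
Only numpy, scipy, OpenCV 4.12 (cv2) and the standard library are available. Lean on these libraries where they do the work, as an engineer would, in place of code of your own. Each camera call takes 0.05 s, during which the arm holds its last target. There are 200 camera calls.

### The job

Get the gouge-honing machine running at its fast speed: with the fingertips, push its speed lever from the off end past the first click all the way to the second stop, then press the small start button fully down and let it spring back. Leave the large stop button alone, do not press start before the lever is at the second stop, and leave the tools and carvings lying around where they are: pick nothing up.

Things in the scene. Friction and masses are not known exactly. Their poses are not given: they have to be found in the camera images.
- honer: Grey metal honing machine, fixed to the table. Origin on the table under the centre of its control desk, own z up; yaw varies. Desk: 200 mm (own x) by 230 mm (own y), top 90 mm high. Own +y of it: motor (own y 115 to 265 mm, 137 mm high), then a leather wheel (own y 290 to 326 mm, 155 mm high). Lever in the desk's middle, two buttons on its edge towards the robot.
- speed_lever (a joint): Lever angle, rad: 0 = off, leaning 0.6 rad to the machine's own -y; 0.6 = first click (slow), upright; 1.2 = second stop (fast), leaning 0.6 rad to own +y. Let go between about 0.2 and 1.0 it falls to 0.6; past 1.05 it snaps to 1.2; it stays where it clicked. At the bar, a level push of about 11 N leaves off, about 4 N leaves the first click.
- lever_grip (a point): Centre of the lever's black cross bar (22 mm thick, 50 mm long, along own x) on a 10 mm steel rod. Turns with the lever. 162 mm high at off and second stop, 180 mm at first click; 59 mm to own -y (off) or +y (second stop) of the pivot.
- lever_pivot (a point): The lever's pivot, 105 mm from the bar's centre, 75 mm above the table, at own x = 0, y = 0 of the machine; its axis runs along own x. Around it, a fixed half-round aluminium dome of radius 35 mm, 50 mm long in own x, its top 110 mm above the table.
- start_button (a joint): How far the small start button is pressed, m: 0 = up, 0.006 = fully down, spring return, about 5 N when fully down.
- start_button_top (a point): Centre of the top of the small start button (black, 22 mm across, in an aluminium housing), on the desk at own x = -65 mm, own y = -60 mm of the machine; it is pressed straight down.
- stop_button (a joint): How far the large stop button is pressed, m: 0 = up, 0.006 = fully down. To be left alone.
- stop_button_top (a point): Centre of the top of the large stop button (black, 42 mm across, in an aluminium housing), on the desk at own x = -65 mm, own y = 50 mm of the machine.
- gouge_a: Bystander: a carving gouge lying flat, wooden handle 130 mm by 26 mm (own -x), steel blade (own +x), 273 mm long in all; origin on its underside where the handle ends.
- gouge_b: Bystander: a second gouge, 243 mm long, built the same way.
- slipstone: Bystander: a grey sharpening stone, 22 by 90 by 12 mm (own x, y, z), lying on the control desk beyond the lever; origin at the centre of its underside.
- rosette: Bystander: a carved pale-wood flower, 92 mm across, 28 mm high, on the table between robot and machine; origin at the centre of its underside.
- mallet: Bystander: a round carver's mallet standing on its head, head 94 mm across, 226 mm high; origin at the centre of its underside.
- wax_tin: Bystander: a tin, 72 mm across and 70 mm high; origin at the centre of its underside.
- leaf: Bystander: a carved pale-wood leaf, 140 by 76 by 22 mm; origin at the centre of its underside.

How it is judged:
By the outcome, as a careful person would: the job done as asked, in the order asked, and still so for the second after the job is handed in, with the robot touching nothing.
It also fails if it takes over 48 s, if anything falls off the work surface, if the arm or the gripper's body presses on something with over 40 N, if the wrist force passes 120 N, or if a joint passes its speed limit or range.

## Working session

There is one attempt and no reset: what is moved stays moved. The work goes in short steps, Python scripts to look and compute and a tool call to move; the robot and the scene stay as the last step left them, time stands still between calls to the robot, and variables do not carry over. Pictures are saved under pics/ and viewed, about 8 in all and at most 12, crops included, and the job is handed in when it is done.

Besides the shell and the picture viewer there is one more tool, called after "Call:" as name(argument=value, ...), one argument or row to a line, values as JSON. step_arm: Moves the arm, as the interface text tells. Its arguments: {"type":"object","properties":{"commands":{"type":"array"}},"required":["commands"]}

```bash
mkdir -p pics
python3 - <<'E'
from bench import *
import cv2
for n in("top","side"):
    cv2.imwrite(f"pics/{n}0.png",snapshot(n)[:,:,::-1]); p=camera_params(n); print(n,p)
s=get_state(); print(s)
print(camera_params("wrist"))
E
```

```text
top {'camera_matrix': array([[364.47712356,   0.        , 258.4214422 ],
       [  0.        , 364.47712356, 190.83674192],
       [  0.        ,   0.        ,   1.        ]]), 'k1': -0.055904251903105336, 'T': array([[-0.01366438,  0.99035903, -0.13784874,  0.44144446],
       [-0.99984582, -0.01201256,  0.01280772, -0.05193105],
       [ 0.01102833,  0.13800249,  0.99037048,  1.08245897],
       [ 0.        ,  0.        ,  0.        ,  1.        ]])}
side {'camera_matrix': array([[473.25561162,   0.        , 257.22391057],
       [  0.        , 473.25561162, 182.72335733],
       [  0.        ,   0.        ,   1.        ]]), 'k1': 0.020230827136510164, 'T': array([[ 0.9775588 ,  0.16212823, -0.13451105,  0.36371972],
       [-0.20997728,  0.69842516, -0.68418699, -1.01742301],
       [-0.01698012,  0.69707728,  0.71679491,  1.10706842],
       [ 0.        ,  0.        ,  0.        ,  1.        ]])}
{'clock': 0.1, 'qpos': array([ 1.04690985e+00,  1.58991929e-01,  1.59806929e+00, -1.41264819e-05,
        1.38620734e+00, -2.10085971e-01]), 'qvel': array([-0.00058611,  0.00016673, -0.0
[... 324 characters left out ...]
': array([ 0.45380771, -0.72459173, -0.50411504]), 'moment': array([-0.00881046, -0.04202488,  0.05648602]), 'finger_gap': 0.09202388880046027}
{'camera_matrix': array([[269.66900152,   0.        , 255.41935322],
       [  0.        , 269.66900152, 190.30490787],
       [  0.        ,   0.        ,   1.        ]]), 'k1': -0.04951471780763013, 'T_tool_cam': array([[-2.43077431e-04, -9.56742366e-01, -2.90936397e-01,
        -8.19997381e-02],
       [-1.60141659e-04,  2.90936439e-01, -9.56742370e-01,
        -1.82935139e-01],
       [ 9.99999958e-01, -1.85971441e-04, -2.23934392e-04,
         7.53838986e-04],
       [ 0.00000000e+00,  0.00000000e+00,  0.00000000e+00,
         1.00000000e+00]])}
```

View pics/top0.png

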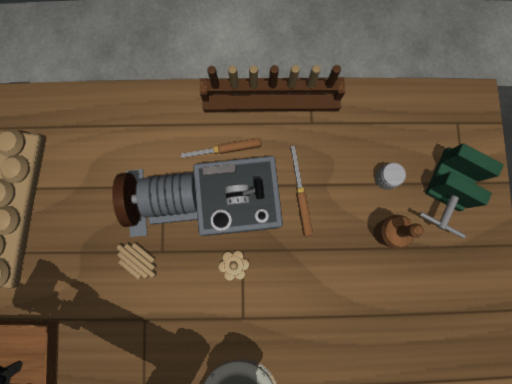

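View pics/side0.png

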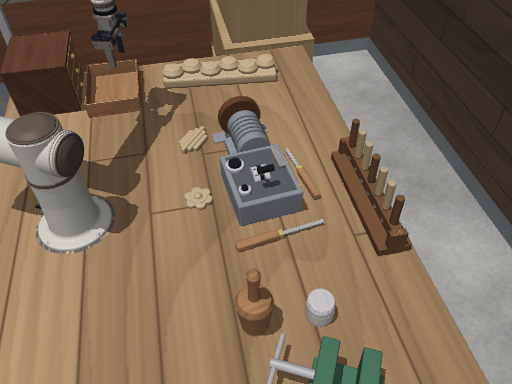

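Top view: the desk is at about (237,195), the start button at (262,216), the stop button at (221,220) and the lever bar at (259,187). Own +y runs to image left (about world +y). The side view agrees. Next I'll enlarge both for exact pixel positions.

```bash
cat > h.py <<'E'
import numpy as np, cv2
from bench import *
def ray(n,u,v):
    p=camera_params(n);K=p["camera_matrix"]
    a=cv2.undistortPoints(np.array([[[u,v]]],float),K,np.array([p["k1"],0,0,0.]))[0,0]
    T=p["T"]; return T[:3,3],T[:3,:3]@np.array([a[0],-a[1],-1])
def plane(n,u,v,z):
    o,d=ray(n,u,v); return o+d*(z-o[2])/d[2]
def tri(a,b):
    (o,d),(p,e)=ray("top",*a),ray("side",*b)
    t=np.linalg.lstsq(np.c_[d,-e],p-o,rcond=None)[0]
    A,B=o+d*t[0],p+e*t[1]; return (A+B)/2,np.linalg.norm(A-B)
E
python3 - <<'E'
import cv2,numpy as np
a=cv2.imread("pics/top0.png")[145:245,185:290]; b=cv2.imread("pics/side0.png")[140:225,212:308]
f=lambda i:cv2.resize(i,(400*i.shape[1]//i.shape[0],400),interpolation=cv2.INTER_CUBIC)
a,b=f(a),f(b)
cv2.imwrite("pics/crop.png",np.clip(np.hstack([a[:,:400],b[:,:400]])*1.5,0,255).astype(np.uint8))
# scale top 4.0, side 4.706
for n,(u0,v0,u1,v1) in {"top":(190,150,285,240),"side":(215,140,305,225)}.items():
    g=cv2.imread(f"pics/{n}0.png").max(2)
    for nm,m in (("dark",g<38),("bright",g>120)):
        M=np.zeros_like(g); M[v0:v1,u0:u1]=m[v0:v1,u0:u1]
        _,_,s,c=cv2.connectedComponentsWithStats(M)
        print(n,nm,[(list(map(int,s[i])),c[i].round(1).tolist()) for i in range(1,len(s)) if s[i][4]>15])
E
```

```text
top dark [([251, 177, 13, 22, 190], [258.2, 187.5]), ([193, 179, 2, 20, 21], [193.3, 188.6]), ([226, 192, 16, 6, 51], [233.2, 194.1]), ([214, 213, 14, 14, 141], [220.5, 219.5]), ([259, 213, 6, 5, 23], [261.2, 214.9])]
top bright [([190, 150, 78, 8, 395], [225.0, 153.5]), ([190, 159, 12, 12, 61], [193.3, 163.0]), ([203, 159, 11, 2, 17], [208.0, 159.5]), ([277, 163, 8, 7, 36], [280.4, 166.1]), ([279, 178, 6, 5, 21], [281.7, 180.7]), ([228, 185, 18, 7, 100], [236.4, 187.8]), ([280, 194, 5, 6, 24], [282.1, 196.1]), ([230, 196, 14, 8, 74], [237.1, 199.3]), ([255, 209, 14, 14, 89], [261.4, 215.8]), ([211, 210, 21, 22, 155], [221.0, 221.1])]
side dark [([229, 159, 12, 10, 96], [234.3, 163.1]), ([257, 165, 17, 9, 102], [265.0, 168.8]), ([242, 185, 6, 6, 27], [244.3, 187.5])]
side bright [([215, 140, 90, 85, 2993], [255.0, 175.1]), ([238, 140, 10, 8, 44], [241.2, 142.5]), ([250, 166, 11, 16, 89], [255.0, 173.6]), ([264, 172, 7, 7, 36], [267.1, 175.1]), ([281, 210, 24, 15, 267], [294.0, 218.5]), ([249, 217, 33, 8, 140], [269.0, 221.8])]
```

View pics/crop.png

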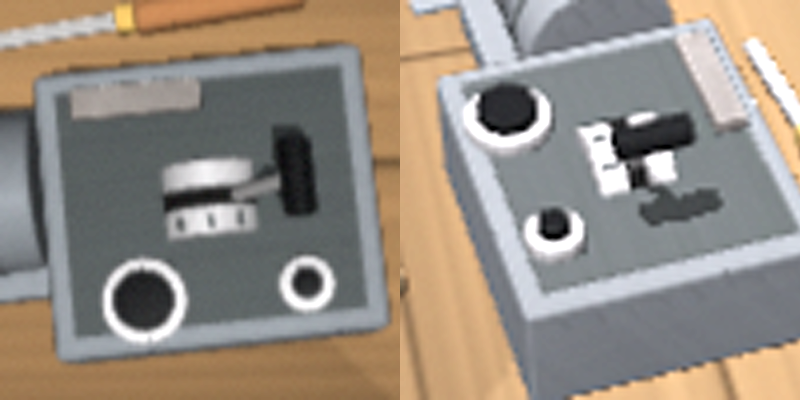

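Run:
```python
from h import *
for n,a,b in (("start",(261.5,215.4),(244.7,187.6)),("stop",(220.8,219.8),(234.5,163)),("bar",(258.4,187.5),(265.4,168.6))):
    print(n,*tri(a,b))
c=[plane("top",*(np.array(q)/4+[185,145]),.09) for q in((40,72),(355,45),(388,320),(62,360))]
print(np.array(c),np.mean(c,0)); 
L=lambda i,j:np.linalg.norm(c[i]-c[j])
print(L(0,1),L(1,2),L(2,3),L(3,0))
ctr=np.mean(c,0)[:2]
st=tri((261.5,215.4),(244.7,187.6))[0]; sp=tri((220.8,219.8),(234.5,163))[0]; bar=plane("top",258.4,187.5,.165)
e=(sp-st)[:2]; print("yaw",np.arctan2(-e[0],e[1]),np.linalg.norm(e))
# fit yaw+origin on features
own=np.array([[-65,-60],[-65,50],[0,-59],[100,115],[100,-115],[-100,-115],[-100,115]])/1e3
W=np.array([st[:2],sp[:2],bar[:2]]+[k[:2] for k in c])
a,b=own-own.mean(0),W-W.mean(0)
y=np.arctan2((a[:,0]*b[:,1]-a[:,1]*b[:,0]).sum(),(a*b).sum());R=np.array([[np.cos(y),-np.sin(y)],[np.sin(y),np.cos(y)]])
o=W.mean(0)-R@own.mean(0); print("yaw",y,"o",o); print(((own@R.T+o-W)*1e3).round(1))
for p in([-.065,-.06],[0,-.059],[0,-.13],[0,.059]): print(p,R@p+o)
from scipy.spatial.transform import Rotation as Q
s=get_state(); print(Q.from_quat(s["ee_rot"]).as_matrix().round(3))
```

```text
start [ 0.51137407 -0.07196871  0.10485305] 0.0010350158772611398
stop [0.50081082 0.03714591 0.10563751] 0.000857950298718098
bar [ 0.57725512 -0.06383248  0.16051715] 0.0022397332815068186
[[ 0.65982785  0.11042996  0.09      ]
 [ 0.67646156 -0.10885251  0.09      ]
 [ 0.48506676 -0.12756753  0.09      ]
 [ 0.46087757  0.09356103  0.09      ]] [ 0.57055843 -0.00810726  0.09      ]
0.21991243515004816 0.19230761517563497 0.22244765226274357 0.1996641532051143
yaw 0.09650799082476068 0.10962473182835543
yaw 0.09203737661667218 o [ 0.57074931 -0.00720777]
[[ 0.2 -1. ]
 [ 0.6 -0.5]
 [-1.5 -2.1]
 [-0.1  6.1]
 [ 4.4 -3.7]
 [-3.3 -3.3]
 [-0.3  4.6]]
[-0.065, -0.06] [ 0.51153887 -0.07292781]
[0, -0.059] [ 0.57617185 -0.06595805]
[0, -0.13] [ 0.58269728 -0.13665755]
[0, 0.059] [0.56532677 0.05154252]
[[ 0.951 -0.001  0.309]
 [-0.309 -0.001  0.951]
 [-0.    -1.    -0.002]]
```

The measurements agree: the buttons are 109.6 mm apart (110 expected), bar height is 0.1605 (0.162) and yaw is about 0.095. First I'll lift, close the fingers and align the tool with the machine.

Call:
step_arm(
  commands=[0,0,-0.6,0,0,-1,0,0,0,-0.6,0,0,-1,0,0,0,-0.6,0,0,-1,0,0,0,-0.6,0,0,-0.9,0,0,0,0,0,0,0,0,0,0,0,0,0,0,0],
)

```text
clock: 0.7
tcp_pos: [0.176, 0.5442, 0.2701]
ee_rot: [0.709, 0.036, -0.04, -0.703]
force: [-0.1, -0.5, -0.1]
finger_gap: 0.046
```

```bash
cat >> h.py <<'E'
from scipy.spatial.transform import Rotation as Q
def own():
    s=get_state(); y=.0945; R=np.array([[np.cos(y),-np.sin(y)],[np.sin(y),np.cos(y)]])
    M=Q.from_quat(s["ee_rot"]).as_matrix()
    d=R.T@(s["tcp_pos"][:2]-[.571,-.0075])
    print("t",s["clock"],"own",d.round(4),"z",s["tcp_pos"][2].round(4),"yawerr deg",np.degrees(np.arctan2(M[1,0],M[0,0])-y).round(2),"toolY",M[:,1].round(3),"F",s["force"].round(1),"gap",s["finger_gap"].round(4),"q",s["qpos"].round(2))
E
python3 -c "from h import *;own()"
```

```text
Traceback (most recent call last):
  File "h.py", line 18, in own
    print("t",s["clock"],"own",d.round(4),"z",s["tcp_pos"][2].round(4),"yawerr deg",np.degrees(np.arctan2(M[1,0],M[0,0])-y).round(2),"toolY",M[:,1].round(3),"F",s["force"].round(1),"gap",s["finger_gap"].round(4),"q",s["qpos"].round(2))
                                                                                                                                                                                           ^^^^^^^^^^^^^^^^^^^^^
AttributeError: 'float' object has no attribute 'round'
```

Call:
step_arm(
  commands=[0,0.9,0,-1,0,0,0,0,0.9,0,-1,0,0,0,0,0.9,0,-1,0,0,0,0,0.9,0,-1,0,0,0,0,0.9,0,-1,0,0,0,0,0.9,0,-1,0,0,0,0,0.9,0,-1,0,0,0,0,0.9,0,-1,0,0,0,0,0.9,0,-1,0,0,0,0,0.9,0,-1,0,0,0,0,0.9,0,-1,0,0,0,0,0.9,0,-1,0,0,0],
)

```text
clock: 1.9
tcp_pos: [0.5366, 0.2046, 0.2504]
ee_rot: [0.713, 0.022, -0.043, -0.699]
force: [0.1, -0.4, -0.4]
finger_gap: 0.0004
```

```bash
sed -i 's/s\["finger_gap"\].round(4)/s["finger_gap"]/' h.py; python3 -c "from h import *;own()"
```

```text
t 1.9 own [-0.0143  0.2144] z 0.2504 yawerr deg -0.17 toolY [-0.028 -0.021 -0.999] F [ 0.1 -0.4 -0.4] gap 0.00036198152237699636 q [ 0.16  0.16  1.5  -0.02  1.51 -1.5 ]
```

Call:
step_arm(
  commands=[0,0.1,-0.2,-1,0,0,0,0,0.1,-0.2,-1,0,0,0,0,0.1,-0.1,-1,0,0,0,0,0.1,-0.1,-1,0,0,0,0,0,-0.1,-1,0,0,0,0,0,-0.1,-1,0,0,0,0,0,0,-1,0,0,0,0,0,0,-1,0,0,0,0,0,0,-1,0,0,0,0,0,0,-1,0,0,0,0,0,0,-1,0,0,0,0,0,0,-0.4,0,0,0],
)

```text
clock: 3.1
tcp_pos: [0.5709, -0.1507, 0.2576]
ee_rot: [0.711, 0.001, -0.043, -0.702]
force: [0.2, -0.5, 0.1]
finger_gap: 0.0006
```

```bash
python3 -c "from h import *;own()"
```

```text
t 3.1 own [-0.0136 -0.1426] z 0.2576 yawerr deg -1.86 toolY [-0.059 -0.016 -0.998] F [ 0.2 -0.5  0.1] gap 0.0005797687323402013 q [-0.44  0.21  1.42 -0.04  1.55 -2.07]
```

Call:
step_arm(
  commands=[0,0.25,0.6,0,0,-0.3,-0.55,0,0.2,0.7,0,0,0,0,0,0,0.7,0,0,0,0,0,0,0.7,0,0,0,0,0,0,0.5,0,0,0,0,0,0,0,0,0,0,0],
)

```text
clock: 3.7
tcp_pos: [0.5811, -0.1483, 0.1519]
ee_rot: [0.708, 0.028, -0.033, -0.705]
force: [-0.2, -0.2, 0.1]
finger_gap: 0.0006
```

Run:
```python
from h import *
own()
a=snapshot("side")[100:260,180:380,::-1]; cv2.imwrite("pics/s1.png",cv2.resize(a,None,fx=3,fy=3,interpolation=cv2.INTER_CUBIC))
```

```text
t 3.7 own [-0.0032 -0.1412] z 0.1519 yawerr deg -0.48 toolY [-0.006 -0.005 -1.   ] F [-0.2 -0.2  0.1] gap 0.0006184217369612926 q [-0.45  0.27  1.57 -0.01  1.31 -2.1 ]
```

View pics/s1.png

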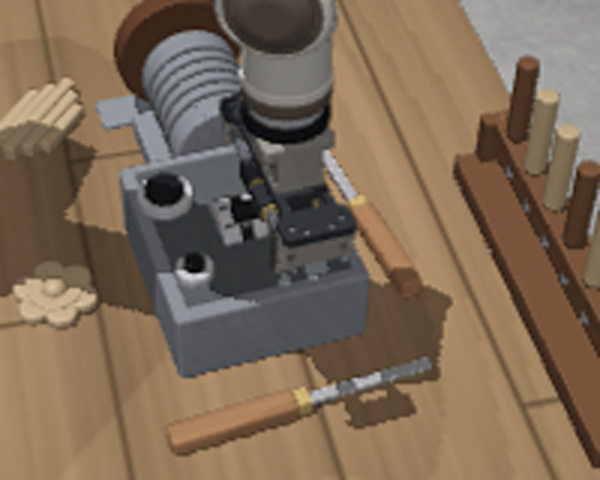

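The gripper stands at the desk's -y edge, clear of the lever. Start button is at crop (193,265), its black cap standing proud of the housing. Now I'll push.

Call:
step_arm(
  commands=[0,0.1,-0.3,0.5,0,0,0,0,0,0,0.5,0,0,0,0,0,0,0.5,0,0,0,0,0,0,0.5,0,0,0,0,0,0,0.5,0,0,0,0,0,0,0.5,0,0,0,0,0,0,0.5,0,0,0],
)

```text
clock: 4.45
tcp_pos: [0.5781, -0.035, 0.1678]
ee_rot: [0.709, 0.032, -0.029, -0.703]
force: [-0.9, -1.2, -0.4]
finger_gap: 0.0005
```

```bash
python3 -c "from h import *;own()"
```

```text
t 4.45 own [ 0.0045 -0.028 ] z 0.1678 yawerr deg -0.48 toolY [ 0.004 -0.008 -1.   ] F [-0.9 -1.2 -0.4] gap 0.00048429681005642607 q [-0.26  0.19  1.63 -0.01  1.32 -1.92]
```

Call:
step_arm(
  commands=[0,-0.05,0.1,0.4,0,0,0,0,0,0.1,0.4,0,0,0,0,0,0,0.4,0,0,0,0,0,0,0.3,0,0,0,0,0,0,0,0,0,0],
)

```text
clock: 4.95
tcp_pos: [0.5714, 0.016, 0.1601]
ee_rot: [0.709, 0.032, -0.031, -0.704]
force: [1.0, 0.2, 0.6]
finger_gap: 0.0004
```

```bash
python3 -c "from h import *;own()"
```

```text
t 4.95 own [0.0026 0.0233] z 0.1601 yawerr deg -0.35 toolY [ 0.002 -0.008 -1.   ] F [1.  0.2 0.6] gap 0.0004441011120471266 q [-0.18  0.18  1.65 -0.01  1.3  -1.84]
```

Call:
step_arm(
  commands=[0,0,0,-0.7,0,0,0,0,0,-0.2,-0.7,0,0,0,0,0,-0.2,-0.7,0,0,0,0,-0.4,0,-0.6,0,0,0,0,-0.8,0,0,0,0,0,0,-0.9,0,0,0,0,0,0,0,0,0,0,0,0],
)

```text
clock: 5.65
tcp_pos: [0.5149, -0.0762, 0.173]
ee_rot: [0.71, 0.032, -0.03, -0.703]
force: [-0.3, 1.1, -0.2]
finger_gap: 0.0005
```

Run:
```python
from h import *
own()
a=snapshot("side")[110:250,190:350,::-1]; b=snapshot("top")[130:270,170:310,::-1]
f=lambda a:cv2.resize(a,None,fx=2.6,fy=2.6,interpolation=cv2.INTER_CUBIC)
cv2.imwrite("pics/s2.png",np.hstack([f(a),f(b)]))
```

```text
t 5.65 own [-0.0623 -0.0631] z 0.173 yawerr deg -0.44 toolY [ 0.003 -0.011 -1.   ] F [-0.3  1.1 -0.2] gap 0.0004506384496935341 q [-0.37  0.04  1.79 -0.01  1.31 -2.03]
```

View pics/s2.png

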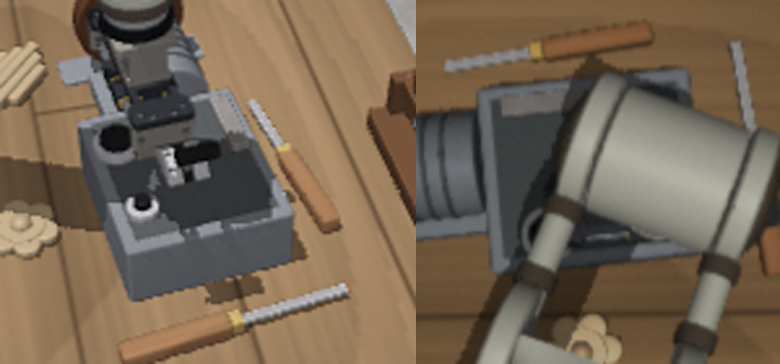

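Run:
```python
from h import *
def proj(n,X):
    p=camera_params(n);T=p["T"];c=T[:3,:3].T@(np.array(X)-T[:3,3]);a=np.array([c[0],-c[1]])/-c[2]
    a=a*(1+p["k1"]*(a@a)); K=p["camera_matrix"]; return (a*K[0,0]+K[:2,2]).round(1)
R=np.array([[np.cos(.0945),-np.sin(.0945)],[np.sin(.0945),np.cos(.0945)]])
for nm,x,y,z in(("off",0,-.059,.162),("slow",0,0,.18),("fast",0,.059,.162),("dome",0,0,.11),("start",-.065,-.06,.105)):
    w=np.r_[R@[x,y]+[.571,-.0075],z]; print(nm,w.round(3),proj("side",w),proj("top",w))
s=get_state()["tcp_pos"]; print("tip",proj("side",s-[0,0,.011]),"tcp+.088",proj("side",s+[0,0,.08]), "s1 tip",proj("side",[.581,-.148,.141]))
p=get_state(); a=snapshot("wrist"); cv2.imwrite("pics/w.png",a[:,:,::-1])
```

```text
off [ 0.577 -0.066  0.162] [265.7 168.8] [259.3 188.1]
slow [ 0.571 -0.008  0.18 ] [259.4 151. ] [236.  189.5]
fast [0.565 0.051 0.162] [253.5 143.1] [213.3 193. ]
dome [ 0.571 -0.008  0.11 ] [259.7 168.2] [237.3 193.2]
start [ 0.512 -0.073  0.105] [244.8 187.9] [262. 215.]
tip [246.1 174.2] tcp+.088 [245.  150.3] s1 tip [273.8 193.9]
```

View pics/w.png

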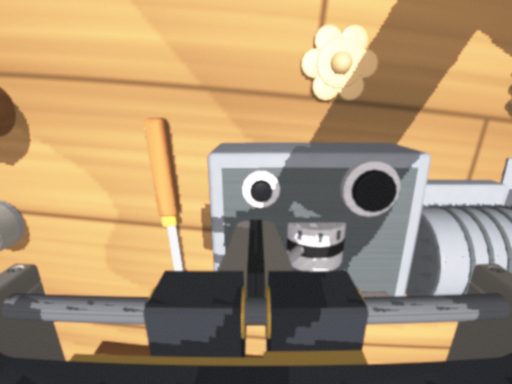

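The bar still appears at the off position (crop (198,152), about side (266,168.5)), so the push may have missed it. I'll move the arm aside and look without it in the way.

Call:
step_arm(
  commands=[0,-0.3,-1,0,0,0,0,0,-0.3,-1,0,0,0,0,0,0,-0.5,-1,0,0,0,0,0,0,-1,0,0,0,0,0,0,-1,0,0,0,0,0,0,-1,0,0,0,0,0,0,-1,0,0,0,0,0,0,-1,0,0,0,0,0,0,-1,0,0,0,0,0,0,0,0,0,0],
)

```text
clock: 6.8
tcp_pos: [0.5285, -0.2945, 0.2564]
ee_rot: [0.712, 0.038, -0.03, -0.701]
force: [0.5, 1.2, 0.2]
finger_gap: 0.0002
```

Run:
```python
from h import *
own()
a=snapshot("side")[110:250,190:340,::-1]; b=snapshot("top")[130:270,170:310,::-1]
f=lambda a:cv2.resize(a,None,fx=2.7,fy=2.7,interpolation=cv2.INTER_CUBIC)
cv2.imwrite("pics/s3.png",np.clip(np.hstack([f(a),f(b)])*1.4,0,255).astype(np.uint8))
```

```text
t 6.8 own [-0.0694 -0.2817] z 0.2564 yawerr deg 0.09 toolY [ 0.013 -0.015 -1.   ] F [0.5 1.2 0.2] gap 0.00019991147358723385 q [-0.71  0.19  1.46 -0.    1.48 -2.37]
```

View pics/s3.png

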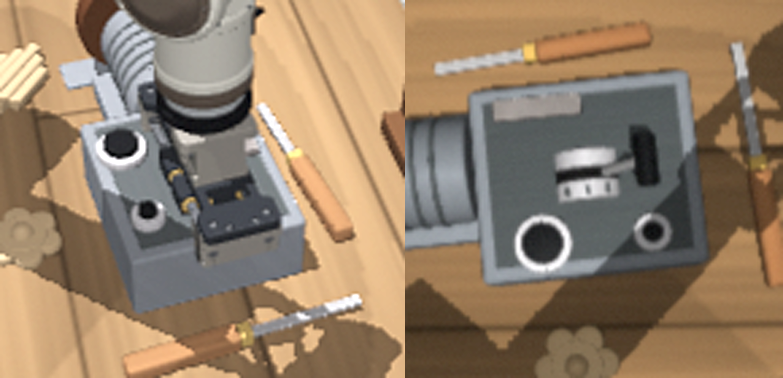

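The lever is still at off (top bar at about (259,187)), so the fingers rode over it. I'll go again with the tips lower and in small steps, watching the force.

Call:
step_arm(
  commands=[0,0.7,0.3,1,0,0,0,0,0.7,0.4,1,0,0,0,0,0.5,0.5,1,0,0,0,0,0.3,0.6,1,0,0,0,0,0,0.5,0.5,0,0,0,0,0,0.5,0,0,0,0,0,0,0.3,0,0,0,0,0,0,0,0,0,0,0],
)

```text
clock: 7.7
tcp_pos: [0.5864, -0.1385, 0.1604]
ee_rot: [0.711, 0.043, -0.032, -0.701]
force: [-0.1, -1.3, 0.5]
finger_gap: 0.0005
```

```bash
python3 -c "from h import *;own()"
```

```text
t 7.7 own [ 0.0029 -0.1318] z 0.1604 yawerr deg 0.72 toolY [ 0.017 -0.013 -1.   ] F [-0.1 -1.3  0.5] gap 0.000506214313113898 q [-0.43  0.24  1.58 -0.01  1.3  -2.11]
```

Call:
step_arm(
  commands=[0,-0.1,0.3,0.3,0,0,0,0,0,0,0.4,0,0,0,0,0,0,0.4,0,0,0,0,0,0,0,0,0,0],
)

```text
clock: 8.1
tcp_pos: [0.5802, -0.1059, 0.1518]
ee_rot: [0.712, 0.043, -0.03, -0.701]
force: [0.6, -0.0, -0.0]
finger_gap: 0.0002
```

Call:
step_arm(
  commands=[0,0,0,0.4,0,0,0],
)

```text
clock: 8.2
tcp_pos: [0.5794, -0.0944, 0.1523]
ee_rot: [0.712, 0.043, -0.029, -0.7]
force: [0.3, -0.3, -0.3]
finger_gap: 0.0003
```

Call:
step_arm(
  commands=[0,0,0,0.4,0,0,0],
)

```text
clock: 8.3
tcp_pos: [0.5788, -0.0838, 0.1534]
ee_rot: [0.714, 0.044, -0.029, -0.698]
force: [-5.6, -16.2, 14.7]
finger_gap: 0.0002
```

Call:
step_arm(
  commands=[0,0,0,0.4,0,0,0],
)

```text
clock: 8.4
tcp_pos: [0.5786, -0.0775, 0.1576]
ee_rot: [0.719, 0.045, -0.028, -0.693]
force: [-12.8, -21.3, 26.0]
finger_gap: 0.0002
```

```bash
python3 -c "from h import *;own()"
```

```text
t 8.4 own [ 0.001  -0.0704] z 0.1576 yawerr deg 0.51 toolY [ 0.025 -0.034 -0.999] F [-12.8 -21.3  26. ] gap 0.00018786069849926438 q [-0.33  0.19  1.65 -0.03  1.27 -1.99]
```

The finger's outer back slides up over the bar: the force is upward and along the rod. I'll back off and straddle the bar with the jaws about 52 mm open, so the flat inner pad of the rear finger pushes it.

Call:
step_arm(
  commands=[0,0,0,-1,0,0,0,52,0,-0.6,-0.3,0,0,0,52,0,-0.8,0,0,0,0,52,0,-0.6,0,0,0,0,52,0,0,0,0,0,0,52,0,0,0,0,0,0,52,0,0,0,0,0,0],
)

```text
clock: 9.1
tcp_pos: [0.5821, -0.1115, 0.2242]
ee_rot: [0.72, 0.047, -0.027, -0.692]
force: [-0.0, -0.3, -0.9]
finger_gap: 0.0465
```

```bash
python3 -c "from h import *;own()"
```

```text
t 9.1 own [ 0.0012 -0.1046] z 0.2242 yawerr deg 0.69 toolY [ 0.03  -0.038 -0.999] F [-0.  -0.3 -0.9] gap 0.04653288043144501 q [-0.38  0.16  1.55 -0.02  1.39 -2.05]
```

Call:
step_arm(
  commands=[52,0,0,0.5,0.35,0.1,0.3,52,0,0,0.5,0,0,0,52,0,0,0.4,0,0,0,52,0,0,0,0,0,0,52,0,0,0,0,0,0],
)

```text
clock: 9.6
tcp_pos: [0.5753, -0.0656, 0.2186]
ee_rot: [0.707, 0.03, -0.038, -0.706]
force: [-0.5, -0.6, 0.3]
finger_gap: 0.0521
```

```bash
python3 -c "from h import *;own()"
```

```text
t 9.6 own [-0.0012 -0.0583] z 0.2186 yawerr deg 0.14 toolY [-0.011 -0.002 -1.   ] F [-0.5 -0.6  0.3] gap 0.05205973639089819 q [-0.32  0.17  1.55 -0.01  1.43 -1.99]
```

Centred over the bar; now I'll lower by 62 mm in small steps.

Call:
step_arm(
  commands=[52,0,0.5,0,0,0,0,52,0,0.5,0,0,0,0,52,0,0.5,0,0,0,0,52,0,0,0,0,0,0],
)

```text
clock: 10.0
tcp_pos: [0.5742, -0.0666, 0.1694]
ee_rot: [0.707, 0.03, -0.038, -0.705]
force: [-1.2, 0.1, 0.3]
finger_gap: 0.0522
```

```bash
python3 -c "from h import *;own()"
```

```text
t 10.0 own [-0.0024 -0.0591] z 0.1694 yawerr deg 0.11 toolY [-0.011 -0.004 -1.   ] F [-1.2  0.1  0.3] gap 0.05215989443322219 q [-0.32  0.2   1.61 -0.01  1.34 -1.99]
```

Call:
step_arm(
  commands=[52,0,0.35,0,0,0,0,52,0,0,0.4,0,0,0,52,0,0,0.4,0,0,0],
)

```text
clock: 10.3
tcp_pos: [0.5719, -0.044, 0.158]
ee_rot: [0.708, 0.029, -0.037, -0.704]
force: [0.0, -16.2, 14.2]
finger_gap: 0.0521
```

Call:
step_arm(
  commands=[52,0,0,0.4,0,0,0],
)

```text
clock: 10.4
tcp_pos: [0.572, -0.0369, 0.1618]
ee_rot: [0.713, 0.03, -0.036, -0.7]
force: [-10.0, -19.6, 23.8]
finger_gap: 0.0519
```

Call:
step_arm(
  commands=[52,0,0,0.4,0,0,0],
)

```text
clock: 10.5
tcp_pos: [0.5713, -0.029, 0.166]
ee_rot: [0.717, 0.03, -0.035, -0.696]
force: [-11.4, -11.8, 16.4]
finger_gap: 0.0522
```

```bash
python3 -c "from h import *;own()"
```

```text
t 10.5 own [-0.0017 -0.0215] z 0.166 yawerr deg -0.09 toolY [-0.005 -0.03  -1.   ] F [-11.4 -11.8  16.4] gap 0.05215385621201085 q [-0.24  0.18  1.64 -0.03  1.32 -1.9 ]
```

Call:
step_arm(
  commands=[52,0,-0.05,0.4,0,0,0],
)

```text
clock: 10.6
tcp_pos: [0.5703, -0.0189, 0.1707]
ee_rot: [0.719, 0.03, -0.035, -0.693]
force: [-5.3, -2.9, 6.4]
finger_gap: 0.0519
```

Call:
step_arm(
  commands=[52,0,0,0.4,0,0,0],
)

```text
clock: 10.7
tcp_pos: [0.5695, -0.0073, 0.1738]
ee_rot: [0.72, 0.031, -0.034, -0.692]
force: [-6.4, -0.5, 11.3]
finger_gap: 0.0518
```

Run:
```python
from h import *
own()
a=snapshot("wrist")[100:384,60:460,::-1]; cv2.imwrite("pics/w2.png",cv2.resize(a,None,fx=1.8,fy=1.8))
```

```text
t 10.7 own [-0.0015  0.0003] z 0.1738 yawerr deg -0.16 toolY [-0.003 -0.04  -0.999] F [-6.4 -0.5 11.3] gap 0.05180272444232792 q [-0.2   0.17  1.64 -0.04  1.33 -1.85]
```

View pics/w2.png

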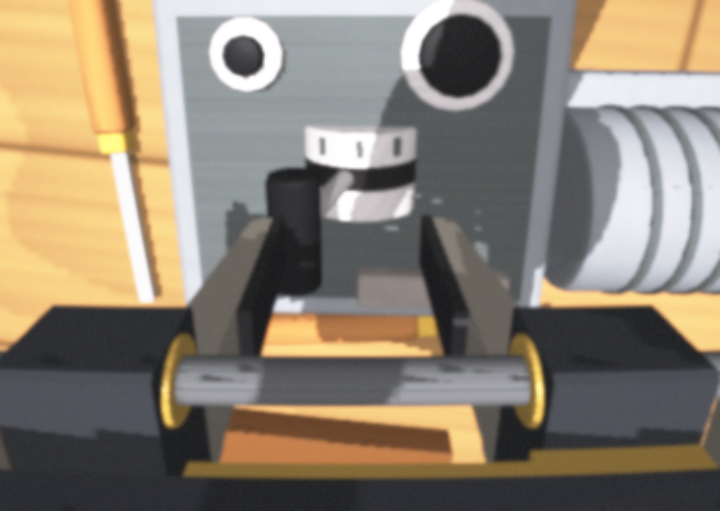

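The inner pad (tip at (262,225)) is against the bar's -y side, and the bar has moved off its stop and is now nearly upright. I'll keep following the arc.

Call:
step_arm(
  commands=[52,0,0.1,0.4,0,0,0],
)

```text
clock: 10.85
tcp_pos: [0.5689, 0.0057, 0.1758]
ee_rot: [0.721, 0.032, -0.033, -0.691]
force: [-12.7, -2.1, 22.8]
finger_gap: 0.0522
```

Call:
step_arm(
  commands=[52,0,0.15,0.4,0,0,0],
)

```text
clock: 10.95
tcp_pos: [0.5679, 0.0169, 0.1765]
ee_rot: [0.723, 0.033, -0.033, -0.689]
force: [-14.2, -3.0, 23.4]
finger_gap: 0.0525
```

Call:
step_arm(
  commands=[52,0,0.15,0.4,0,0,0],
)

```text
clock: 11.05
tcp_pos: [0.5667, 0.0282, 0.1764]
ee_rot: [0.725, 0.033, -0.032, -0.688]
force: [-9.8, -3.4, 13.7]
finger_gap: 0.0521
```

```bash
python3 -c "from h import *;own()"
```

```text
t 11.05 own [-0.0009  0.036 ] z 0.1764 yawerr deg -0.12 toolY [ 0.003 -0.052 -0.999] F [-9.8 -3.4 13.7] gap 0.0521098715345188 q [-0.13  0.16  1.65 -0.05  1.32 -1.78]
```

Call:
step_arm(
  commands=[52,0,0.15,0.4,0,0,0],
)

```text
clock: 11.15
tcp_pos: [0.5657, 0.0397, 0.1751]
ee_rot: [0.726, 0.034, -0.032, -0.686]
force: [-3.3, -3.3, 5.9]
finger_gap: 0.0521
```

Call:
step_arm(
  commands=[52,0,0.2,0.4,0,0,0],
)

```text
clock: 11.25
tcp_pos: [0.5652, 0.0513, 0.1724]
ee_rot: [0.727, 0.035, -0.031, -0.685]
force: [-6.8, -2.7, 13.7]
finger_gap: 0.0523
```

Run:
```python
from h import *
own()
a=snapshot("wrist")[100:384,60:460,::-1]; cv2.imwrite("pics/w3.png",cv2.resize(a,None,fx=1.8,fy=1.8))
```

```text
t 11.25 own [-0.0002  0.0591] z 0.1724 yawerr deg -0.1 toolY [ 0.008 -0.06  -0.998] F [-6.8 -2.7 13.7] gap 0.05231410418343962 q [-0.09  0.16  1.65 -0.06  1.31 -1.74]
```

View pics/w3.png

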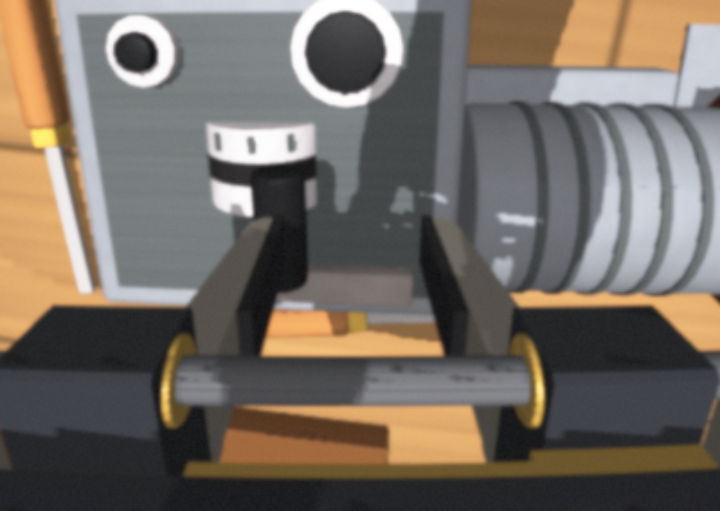

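Bar at crop (285,220), about own y +0.03 and past upright. I'll keep pushing towards the snap.

Call:
step_arm(
  commands=[52,0,0.2,0.4,0.2,0,0],
)

```text
clock: 11.4
tcp_pos: [0.5641, 0.0658, 0.1686]
ee_rot: [0.72, 0.036, -0.031, -0.693]
force: [-5.5, 0.6, 7.5]
finger_gap: 0.0522
```

Call:
step_arm(
  commands=[52,0,0.2,0.3,0.2,0,0],
)

```text
clock: 11.5
tcp_pos: [0.5634, 0.0768, 0.1644]
ee_rot: [0.712, 0.037, -0.031, -0.701]
force: [-0.3, 0.3, 0.5]
finger_gap: 0.0526
```

```bash
python3 -c "from h import *;own()"
```

```text
t 11.5 own [0.0004 0.0846] z 0.1644 yawerr deg 0.08 toolY [ 0.008 -0.016 -1.   ] F [-0.3  0.3  0.5] gap 0.052622894360972415 q [-0.07  0.17  1.66 -0.02  1.3  -1.73]
```

Run:
```python
from h import *
a=snapshot("wrist")[100:384,60:460,::-1]; cv2.imwrite("pics/w4.png",cv2.resize(a,None,fx=1.8,fy=1.8))
```

```text
(no output)
```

View pics/w4.png

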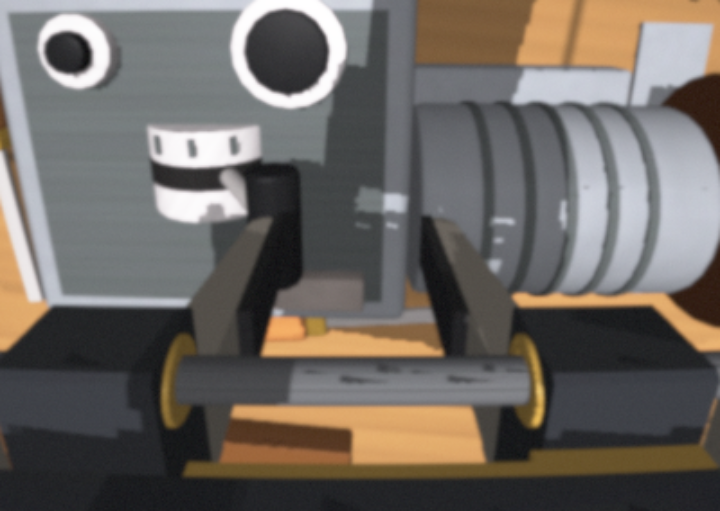

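Run:
```python
from h import *
s=get_state();p=camera_params("wrist");K=p["camera_matrix"]
M=np.eye(4);M[:3,:3]=Q.from_quat(s["ee_rot"]).as_matrix();M[:3,3]=s["tcp_pos"];T=M@p["T_tool_cam"]
R=np.array([[np.cos(.0945),-np.sin(.0945)],[np.sin(.0945),np.cos(.0945)]])
for nm,u,v,z in(("barL",250,190,.162),("barR",300,190,.162),("barTopEnd",273,165,.165),("start",70,52,.105),("fingertipL",262,222,.153),("fingertipR",425,222,.153)):
    a=cv2.undistortPoints(np.array([[[u/1.8+60,v/1.8+100]]]),K,np.array([p["k1"],0,0,0.]))[0,0]
    d=T[:3,:3]@[a[0],-a[1],-1];X=T[:3,3]+d*(z-T[2,3])/d[2]; print(nm,(R.T@(X[:2]-[.571,-.0075])).round(4))
```

```text
barL [-0.0136  0.0443]
barR [-0.0138  0.0646]
barTopEnd [-0.0253  0.0547]
start [-0.0646 -0.0559]
fingertipL [0.0046 0.0465]
fingertipR [0.0039 0.1171]
```

The bar is at own y of about 0.054, close to the stop value of 0.059. A small nudge will tell whether it is really seated.

Call:
step_arm(
  commands=[52,0,0.1,0.1,0,0,0],
)

```text
clock: 11.65
tcp_pos: [0.5633, 0.0807, 0.1608]
ee_rot: [0.712, 0.037, -0.031, -0.701]
force: [0.6, -0.8, -0.2]
finger_gap: 0.0521
```

Call:
step_arm(
  commands=[52,0,0,0.2,0,0,0],
)

```text
clock: 11.75
tcp_pos: [0.5625, 0.087, 0.1604]
ee_rot: [0.712, 0.037, -0.031, -0.7]
force: [0.3, 0.7, -0.1]
finger_gap: 0.0523
```

There is no resistance. The safest move is straight up, then look.

Call:
step_arm(
  commands=[52,0,-0.3,0,0,0,0],
)

```text
clock: 11.85
tcp_pos: [0.5613, 0.088, 0.1684]
ee_rot: [0.712, 0.037, -0.032, -0.701]
force: [-0.0, -0.2, -0.1]
finger_gap: 0.0521
```

Call:
step_arm(
  commands=[52,0,-0.6,0,0,0,0,52,0,-0.8,0,0,0,0,52,0,-0.8,0,0,0,0,52,0,-0.4,0,0,0,0,52,0,0,0,0,0,0],
)

```text
clock: 12.35
tcp_pos: [0.5615, 0.0893, 0.2525]
ee_rot: [0.713, 0.038, -0.031, -0.7]
force: [0.4, 0.1, -0.1]
finger_gap: 0.052
```

Run:
```python
from h import *
own()
a=snapshot("wrist")[60:384,40:460,::-1]; cv2.imwrite("pics/w5.png",cv2.resize(a,None,fx=1.8,fy=1.8))
```

```text
t 12.35 own [-0.0004  0.0973] z 0.2525 yawerr deg 0.19 toolY [ 0.01  -0.018 -1.   ] F [ 0.4  0.1 -0.1] gap 0.05200077865220628 q [-0.04  0.11  1.55 -0.02  1.47 -1.71]
```

View pics/w5.png

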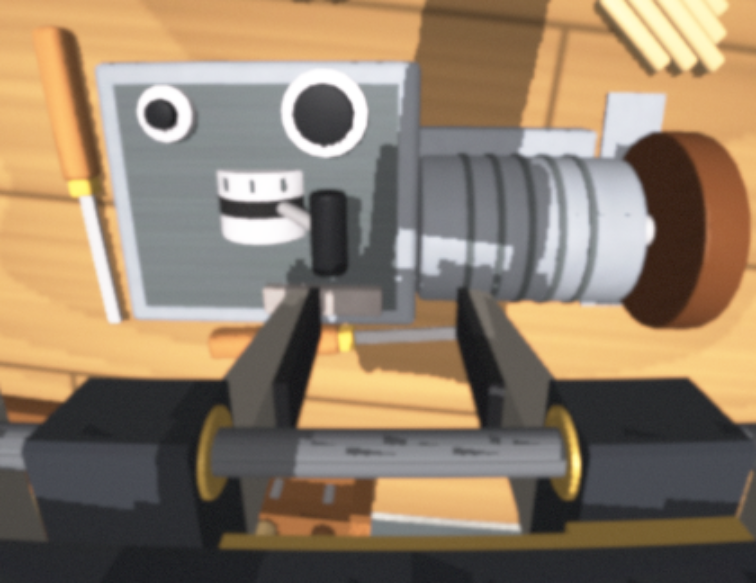

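Run:
```python
from h import *
s=get_state();p=camera_params("wrist");K=p["camera_matrix"]
M=np.eye(4);M[:3,:3]=Q.from_quat(s["ee_rot"]).as_matrix();M[:3,3]=s["tcp_pos"];T=M@p["T_tool_cam"]
R=np.array([[np.cos(.0945),-np.sin(.0945)],[np.sin(.0945),np.cos(.0945)]])
for nm,u,v,z in(("bar",328,232,.163),("start",160,112,.105),("stop",324,112,.105),("dome",261,203,.11)):
    a=cv2.undistortPoints(np.array([[[u/1.8+40,v/1.8+60]]]),K,np.array([p["k1"],0,0,0.]))[0,0]
    d=T[:3,:3]@[a[0],-a[1],-1];X=T[:3,3]+d*(z-T[2,3])/d[2]; print(nm,(R.T@(X[:2]-[.571,-.0075])).round(4))
```

```text
bar [-0.0005  0.0613]
start [-0.0662 -0.0583]
stop [-0.0658  0.0528]
dome [-0.0048  0.0077]
```

The bar is at own y 0.061 with the buttons reading 2 to 3 mm high, so about 0.059: the lever is at the second stop. Next I'll close the fingers and go over the start button.

Call:
step_arm(
  commands=[0,-0.4,0,-0.9,0,0,0,0,-0.4,0,-0.9,0,0,0,0,-0.4,0,-0.9,0,0,0,0,-0.4,0,-0.9,0,0,0,0,-0.4,0,-0.9,0,0,0,0,-0.1,0,-0.5,0,0,0,0,0,0,0,0,0,0,0,0,0,0,0,0,0],
)

```text
clock: 13.2
tcp_pos: [0.5062, -0.0698, 0.2423]
ee_rot: [0.711, 0.032, -0.038, -0.702]
force: [0.1, 0.4, 0.3]
finger_gap: 0.0003
```

```bash
python3 -c "from h import *;own()"
```

```text
t 13.2 own [-0.0703 -0.0559] z 0.2423 yawerr deg 0.22 toolY [-0.008 -0.013 -1.   ] F [0.1 0.4 0.3] gap 0.00033693971898406295 q [-0.36 -0.03  1.71 -0.02  1.46 -2.03]
```

Call:
step_arm(
  commands=[0,0.15,0.7,-0.12,0,0,0,0,0,0.8,0,0,0,0,0,0,0.8,0,0,0,0,0,0,0.8,0,0,0,0,0,0,0,0,0,0,0],
)

```text
clock: 13.7
tcp_pos: [0.5108, -0.0688, 0.1445]
ee_rot: [0.71, 0.033, -0.04, -0.702]
force: [-0.0, -0.0, 0.0]
finger_gap: 0.0005
```

```bash
python3 -c "from h import *;own()"
```

```text
t 13.7 own [-0.0657 -0.0553] z 0.1445 yawerr deg 0.53 toolY [-0.009 -0.011 -1.   ] F [-0. -0.  0.] gap 0.0005222753284820084 q [-0.36  0.06  1.82 -0.01  1.27 -2.03]
```

Call:
step_arm(
  commands=[0,0,0.4,-0.15,0,0,0,0,0,0.3,0,0,0,0,0,0,0,0,0,0,0],
)

```text
clock: 14.0
tcp_pos: [0.5124, -0.0726, 0.1236]
ee_rot: [0.71, 0.035, -0.04, -0.702]
force: [-0.7, 0.5, -0.4]
finger_gap: 0.0003
```

Call:
step_arm(
  commands=[0,0,0.15,0,0,0,0],
)

```text
clock: 14.1
tcp_pos: [0.5134, -0.073, 0.1201]
ee_rot: [0.71, 0.035, -0.04, -0.702]
force: [0.4, -0.4, 0.0]
finger_gap: 0.0003
```

```bash
python3 -c "from h import *;own()"
```

```text
t 14.1 own [-0.0636 -0.0597] z 0.1201 yawerr deg 0.66 toolY [-0.005 -0.012 -1.   ] F [ 0.4 -0.4  0. ] gap 0.0003259425233279292 q [-0.37  0.09  1.84 -0.01  1.21 -2.04]
```

Centred to within 1.5 mm. I'll press in small rows until the force jumps well past 5 N.

Call:
step_arm(
  commands=[0,0,0.15,0,0,0,0],
)

```text
clock: 14.2
tcp_pos: [0.5138, -0.0732, 0.1159]
ee_rot: [0.71, 0.036, -0.039, -0.702]
force: [0.6, -0.2, 0.2]
finger_gap: 0.0007
```

Call:
step_arm(
  commands=[0,0,0.15,0,0,0,0],
)

```text
clock: 14.3
tcp_pos: [0.5142, -0.0734, 0.1116]
ee_rot: [0.711, 0.036, -0.039, -0.702]
force: [0.6, -0.0, 0.3]
finger_gap: 0.0004
```

Call:
step_arm(
  commands=[0,0,0.15,0,0,0,0],
)

```text
clock: 14.4
tcp_pos: [0.5144, -0.0736, 0.1071]
ee_rot: [0.711, 0.036, -0.039, -0.701]
force: [0.5, -0.1, -0.1]
finger_gap: 0.0007
```

Call:
step_arm(
  commands=[0,-0.05,0.15,0,0,0,0],
)

```text
clock: 14.5
tcp_pos: [0.513, -0.0739, 0.1023]
ee_rot: [0.711, 0.036, -0.038, -0.701]
force: [-0.0, 0.6, 0.3]
finger_gap: 0.0001
```

Call:
step_arm(
  commands=[0,-0.05,0.15,0,0,0,0],
)

```text
clock: 14.6
tcp_pos: [0.5117, -0.0741, 0.0976]
ee_rot: [0.711, 0.037, -0.038, -0.701]
force: [2.2, 1.0, 1.9]
finger_gap: 0.0004
```

Call:
step_arm(
  commands=[0,0,0.1,0,0,0,0],
)

```text
clock: 14.7
tcp_pos: [0.5118, -0.0742, 0.0946]
ee_rot: [0.711, 0.037, -0.038, -0.701]
force: [-1.2, 1.4, 4.3]
finger_gap: 0.0004
```

```bash
python3 -c "from h import *;own()"
```

```text
t 14.7 own [-0.0652 -0.0608] z 0.0946 yawerr deg 0.64 toolY [-0.001 -0.013 -1.   ] F [-1.2  1.4  4.3] gap 0.00044203143857297027 q [-0.37  0.12  1.86 -0.01  1.16 -2.04]
```

Contact started at about z 0.099, and the spring now reads 4.3 N. I'll press to the bottom.

Call:
step_arm(
  commands=[0,0,0.1,0,0,0,0],
)

```text
clock: 14.8
tcp_pos: [0.512, -0.0742, 0.0931]
ee_rot: [0.711, 0.037, -0.038, -0.701]
force: [-10.3, 4.5, 28.0]
finger_gap: 0.0003
```

Call:
step_arm(
  commands=[0,0,0.12,0,0,0,0],
)

```text
clock: 14.9
tcp_pos: [0.5121, -0.0742, 0.0929]
ee_rot: [0.711, 0.036, -0.038, -0.702]
force: [-15.7, 6.0, 37.3]
finger_gap: 0.0002
```

It bottomed out: about 6 mm of travel, spring force around 5 N, then a hard stop. Now I'll release and retreat upward, away from the machine.

Call:
step_arm(
  commands=[0,0,-0.4,0,0,0,0,0,0,-0.8,0,0,0,0,0,0,-0.9,0,0,0,0,0,0,-0.9,0,0,0,0,0,0,-0.9,0,0,0,0,0,0,-0.5,-1,0,0,0,0,0,0,-1,0,0,0,0,0,0,-1,0,0,0,0,0,0,-1,0,0,0,0,0,0,-1,0,0,0,0,0,0,-1,0,0,0,0,0,0,0,0,0,0],
)

```text
clock: 16.1
tcp_pos: [0.5314, -0.258, 0.2318]
ee_rot: [0.711, 0.037, -0.04, -0.701]
force: [-0.4, 0.4, -1.5]
finger_gap: 0.0003
```

Run:
```python
from h import *
own()
a=snapshot("top")[60:290,100:330,::-1]; b=snapshot("side")[110:250,190:330,::-1]
f=lambda a:cv2.resize(a,(390,390),interpolation=cv2.INTER_CUBIC)
cv2.imwrite("pics/f.png",np.clip(np.hstack([f(a),f(b)])*1.4,0,255).astype(np.uint8))
```

```text
t 16.1 own [-0.0631 -0.2456] z 0.2318 yawerr deg 0.84 toolY [-0.003 -0.015 -1.   ] F [-0.4  0.4 -1.5] gap 0.0003278987930441644 q [-0.65  0.18  1.52 -0.01  1.44 -2.33]
```

View pics/f.png

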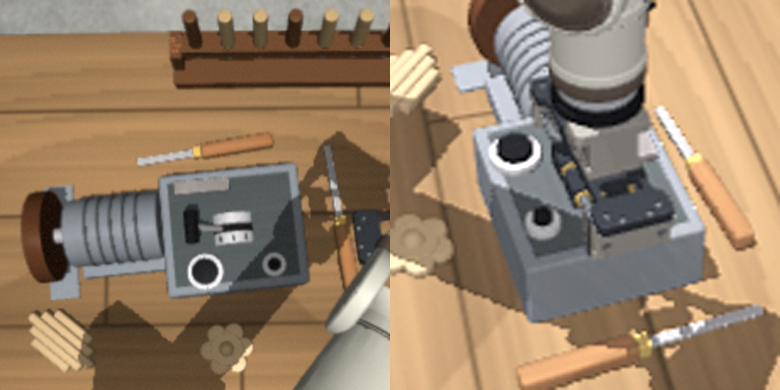

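The top view puts the bar at (213.2,192.7), against (213.3,193.0) predicted for the second stop. The start button looks up, the bystanders are in place and the arm is clear.

```bash
python3 -c "from bench import *;print(ticket.hand_in())"
```

```text
the job is handed in; nothing more can be done
None
```

The speed lever is at the second stop, and the start button was then pressed fully down and released. I handed the job in at about 16 s with the arm clear. I have no direct reading that the machine is running; this rests on the checks below.

- **Lever:** In the last top view the bar is at pixel (213.2, 192.7); the second stop predicts (213.3, 193.0). I confirmed it was there before touching start.
- **Start button:** It went down about 6 mm, with a spring force of 4.3 N just before a hard stop. I then pressed to about 37 N at the fingertips to be sure. The last picture shows the button looking up again.
- **Stop button and loose items:** I never touched the stop button. The gouges, slipstone and rosette look unmoved; the mallet, tin and leaf were not checked at the end, but the arm never went near the mallet or tin.

**What went wrong or disagreed:**
- **First pushes failed:** Two pushes with closed fingers did not move the lever off its off position, the first sliding over the bar. The push that worked straddled the bar with the jaws about 52 mm open, with contact forces up to about 30 N.
- **Fingertip height was off:** The button was first touched about 17 mm lower than the stated fingertip position implies. The tips seem to sit higher than given, which probably explains the slips.

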